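# Lock the carving turntable with its slide bolt

### The job

Lock the carving turntable: with closed fingertips, push its wooden turning peg round until the slot in the disc's rim lines up with the steel bolt, then push the bolt by its thumb post through the slot until it is fully home, and take the hand away. Only push, and gently: do not grip the peg or the post, do not touch the violin scroll clamped on the disc, and leave the tools and the glue bottle lying where they are.

Things in the scene. Friction and masses are not known exactly. Their poses are not given: they have to be found in the camera images.
- turntable: Fixed base: grey plate 12 mm thick, 118 mm radius, with a tongue 90 mm wide along its +y to 247 mm from the centre, where the bolt lies along the y axis (x = 0) in two dark strap guides (39 mm wide, at y = 122-136 and 156-170 mm, tops 49 mm above the bench). Origin on the disc's turning axis at bench height, z up. Place and yaw vary.
- disc (a joint): Turn of the slotted wooden disc about the upright axis through the turntable's origin, rad, anticlockwise from above; 0 or 2 pi: slot faces the bolt. Turns endlessly either way, stays where left (friction 0.12 N m, about 1.5 N at the peg). 105 mm radius, 24 to 42 mm above the bench. Slot 16 mm wide, from the rim in to 66 mm from the axis, steel strips along its sides.
- slot_mouth (a point): Centre of the slot's mouth (flared to 25 mm): on the disc's rim, 105 mm from the axis, at the height of the disc's top (42 mm above the bench). Lined up when it lies on the turntable's +y axis.
- turning_peg: Light wooden peg standing on the disc opposite the slot, 22 mm diameter, 45 mm tall (42 to 87 mm above the bench), its axis 85 mm from the turning axis. Origin at the centre of its foot, z up; its y axis points through the turning axis to the slot. Pushed sideways it takes the disc round.
- bolt (a joint): Slide of the steel bolt along the turntable's -y (towards the disc), m: 0 drawn back, 0.040 fully home (end stop). Stays where left (4 N of friction). Bar 12 mm wide, 27 to 39 mm above the bench, round nose; a misaligned disc blocks it; with the slot mouth within 6 mm of the bolt's line the nose centres the disc as it goes in.
- bolt_nose (a point): Foremost point of the bolt's nose, on its top edge (39 mm above the bench); 113 mm from the turning axis when drawn back, 73 mm when home.
- thumb_post: Dark steel post on the rear of the bolt, 16 mm diameter, 45 mm tall (39 to 84 mm above the bench), foot 18 mm square, 6 mm high. Origin at its foot on the bolt's top; z up; on the turntable's +y, 222 mm from the turning axis when drawn back, 182 mm when home (its foot 3 mm from the rear strap). Push it towards the disc from its outer side.
- scroll: Bare violin scroll lying on its side across the middle of the disc, held by a steel clamp bar and two wing-nut studs; turns with the disc, not to be touched. Origin on the disc's top at the turning axis, z up, y axis towards the slot. Spans x -68 to 84 mm, y -39 to 33 mm, up to 48 mm above the disc (90 mm above the bench).
- chisel: Loose bench chisel, 261 mm long, wooden handle to its -x, 28 mm high; origin midway along it at the bench. Leave it.
- thumb_plane: Loose small brass plane, 34 x 75 mm, 34 mm high, origin under its centre. Leave it.
- glue_bottle: Loose white glue bottle standing up, 60 mm diameter, 120 mm high, origin under its centre. Leave it.
- knife: Loose knife with a dark handle, 155 mm long, 12 mm high, origin under its middle. Leave it.

How it is judged (in metres and radians):
On the way, in this order (a step that is already met when the one before it is completed fails the run):
1. the disc's slot is lined up with the bolt (y of slot_mouth in the frame of turntable above 0.09 m and x of slot_mouth in the frame of turntable between -0.008 and 0.008 m), for 0.1 s.
2. the bolt is pushed fully home through the slot (value of joint bolt above 0.037 m), for 0.2 s.
At the end, for the whole second after the job is handed in: The bolt is at least 37 mm along its 40 mm travel, in the disc's slot (slot mouth within 6 mm of the bolt's line), both at rest (value of joint bolt above 0.037 m and y of slot_mouth in the frame of turntable above 0.09 m and x of slot_mouth in the frame of turntable between -0.006 and 0.006 m and velocity of joint bolt between -0.01 and 0.01 m/s and velocity of joint disc between -0.05 and 0.05 rad/s); the robot touches nothing.
It fails at once if the turning peg is gripped or forced (more than 30 N from the fingers) (contact force between the fingers and turning_peg above 30 N).
It fails at once if the thumb post is gripped or rammed (more than 40 N from the fingers) (contact force between the fingers and thumb_post above 40 N).
It fails at once if the violin scroll or its clamp is touched (more than 1 N) (contact force between any of the fingers, the arm and scroll above 1 N).
It fails at once if a bystander (chisel, plane, bottle or knife) is lifted or moved by more than 15 mm (distance of any of chisel, thumb_plane, glue_bottle, knife from where it was at the start of the episode above 0.015 m).
It also fails if it takes over 64 s, if anything falls off the work surface, if the arm or the gripper's body presses on something with over 40 N, if the wrist force passes 120 N, or if a joint passes its speed limit or range.

### The arm

A 6-joint arm with a two-finger parallel gripper is mounted at the origin on the work surface. World frame = base frame: x ahead of the robot, y to its left, z up, the work surface at z = 0. Lengths are in m, angles in degrees, forces in N, time in s.
With the tool pointing down it reaches from about 0.375 to 0.925 m from the base axis. Payload 5.7 kg.
Tool frame: the origin (TCP) lies at the very end of the fingers, on their centre line; the grasp point (between the pads) lies 19 mm behind it; z points along the fingers, y is the line along which they close (so a half turn about z gives the same grasp; the last joint's range is limited). The gripper opens to 88 mm and grips with 3 to 60 N. Pads are 20 mm wide; open, the fingers measure 115 mm over their backs; the gripper's body (75 mm by 178 mm) begins 61 mm behind the grasp point.
Start: joints at [63.077, 20.558, 86.54, -0, 72.909, -6.595], TCP at [0.208, 0.563, 0.223] pointing down, gripper open.
Joint ranges: [-170.27, 170.27], [-57.76, 135], [12.27, 136.19], [-55.21, 235.2], [11.17, 155.16], [-170.74, 170.74]. Speed limits (degrees/s): [136.94, 136.94, 180, 180, 180, 180].

### API

Orientations are given as [roll, pitch, yaw] about the fixed x, y, z axes, in that order (R = Rz(yaw) Ry(pitch) Rx(roll)).
In Python, from workcell import readout, imaging, arm gives the robot as it stands.
- The arm moves only by the tool play_rows, never from a script. Its argument "rows" is a list of rows, each a list of 3 entries, a list of its own where there are three numbers: the shift along the tool's x, y, z in cm, then the turn about the tool's z in degrees, then the closure, from 0 (fully open) to 1 (shut). A call has exactly 10 rows; each row shifts and turns the commanded pose from where the row before left it, along the tool's axes as they then stand; what a row does not reach is not made up. A row lasts 1/10 s, in which the tool goes at most 50 mm and 8.59 degrees, less where a joint would pass 70% of its speed; a pose out of reach is approached as far as the arm can. A call with a gripper value outside its range is refused whole. The fingers move at their own pace and stop on an object; "force" is the grip in N (left out, the last holds). Time passes only in rows, so rows that do not move let the fingers close, or fill a call up. It gives the time, the measured TCP pose, the force, the opening and the grip force at its end, in the units of the state.
- readout.observe(): the state, without advancing time (a new reading comes with each control period).
- imaging.read_camera(name): name is "scene" or "top"; returns the picture (384x512x3 uint8, red, green, blue); there is no depth.
- imaging.get_calibration(name): a dict with "fx", "fy", "cx", "cy" (pixels), "dist" ([k1, k2, p1, p2, k3] as OpenCV has them; the pictures are not rectified), "R" (3x3) and "t" (3): a world point X has camera coordinates R X + t. Camera axes: x right, y down, z forward; pixel columns grow to the right and rows downward; lengths in m; the calibration is good to about 2 mm. A picture is of the moment at which its call begins. get_calibration takes no time and is no camera call.
- arm.close_job(): hands the job in; it is judged then, once.
The state is a dict: "clock": time; "joint_positions": joint angles; "joint_vel": joint speeds; "tau": joint torques, N m; "position": TCP position; "tool_rot": TCP orientation; "ft_force": force on the tool from outside, world axes, zero at the start; "ft_torque": the same for the moment, N m; "finger_gap": finger opening in m; "grip_force": force on a finger pad.
Only numpy, scipy, OpenCV 4.12 (cv2) and the standard library are available. Lean on these libraries where they do the work, as an engineer would, in place of code of your own. Each camera call takes 0.05 s, during which the arm holds its last target. There are 200 camera calls.

## Working session

There is one attempt and no reset: what is moved stays moved. The work goes in short steps, Python scripts to look and compute and a tool call to move; the robot and the scene stay as the last step left them, time stands still between calls to the robot, and variables do not carry over. Pictures are saved under pics/ and viewed, at most 10 in all, crops included, and the job is handed in when it is done.

Besides the shell and the picture viewer there is one more tool, called after "Emit:" in YAML: its name, and indented under it one key for each argument. play_rows: Moves the arm, as the interface text tells. Its arguments: {"type":"object","properties":{"rows":{"type":"array","items":{"type":"array"}},"force":{"type":"number"}},"required":["rows"]}

```bash
mkdir -p pics; python3 - <<'E'
from workcell import readout, imaging
import cv2
s=readout.observe();print({k:s[k] for k in("clock","position","tool_rot","finger_gap")})
for n in("scene","top"):
    cv2.imwrite(f"pics/{n}0.png",cv2.resize(imaging.read_camera(n)[:,:,::-1],(768,576),interpolation=cv2.INTER_CUBIC))
    c=imaging.get_calibration(n);print(n,c)
E
```

```text
{'clock': 0.0, 'position': array([0.20815925, 0.56202711, 0.22185115]), 'tool_rot': array([-1.79899592e+02, -1.07174096e-02,  1.59668815e+02]), 'finger_gap': 0.087970850825572}
scene {'fx': 440.5931096841866, 'fy': 440.5931096841866, 'cx': 258.8473697420194, 'cy': 189.5302906827346, 'dist': array([-0.07248048,  0.        ,  0.        ,  0.        ,  0.        ]), 'R': array([[ 0.85345693,  0.52115481, -0.00298769],
       [ 0.43815762, -0.72061896, -0.53733249],
       [-0.2821864 ,  0.45728107, -0.8433652 ]]), 't': array([-0.47648051, -0.24259023,  1.24927333])}
top {'fx': 361.12015632684626, 'fy': 361.12015632684626, 'cx': 253.30927078946874, 'cy': 185.69878631353038, 'dist': array([-0.11288125,  0.        ,  0.        ,  0.        ,  0.        ]), 'R': array([[ 4.60626802e-04, -9.99999767e-01,  5.04583161e-04],
       [-9.72645649e-01, -5.65238015e-04, -2.32293182e-01],
       [ 2.32293413e-01, -3.83780150e-04, -9.72645682e-01]]), 't': array([-0.02965432,  0.59544336,  0.73648733])}
```

View pics/top0.png

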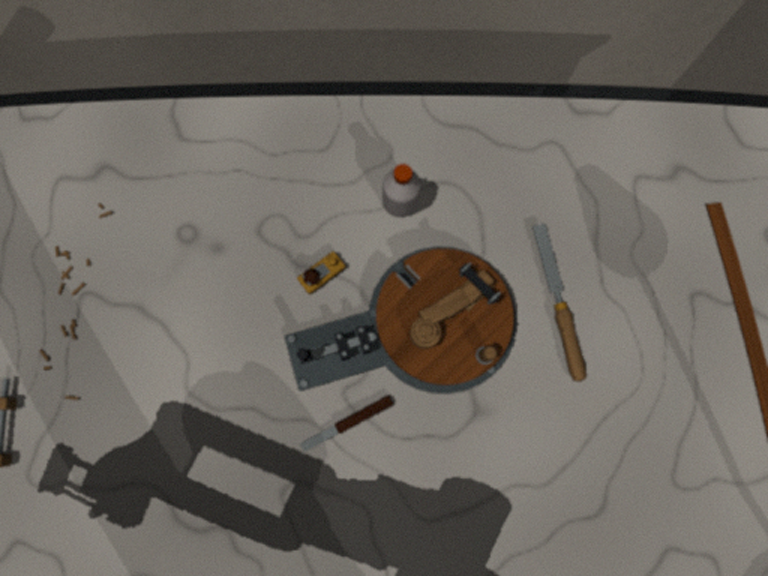

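View pics/scene0.png

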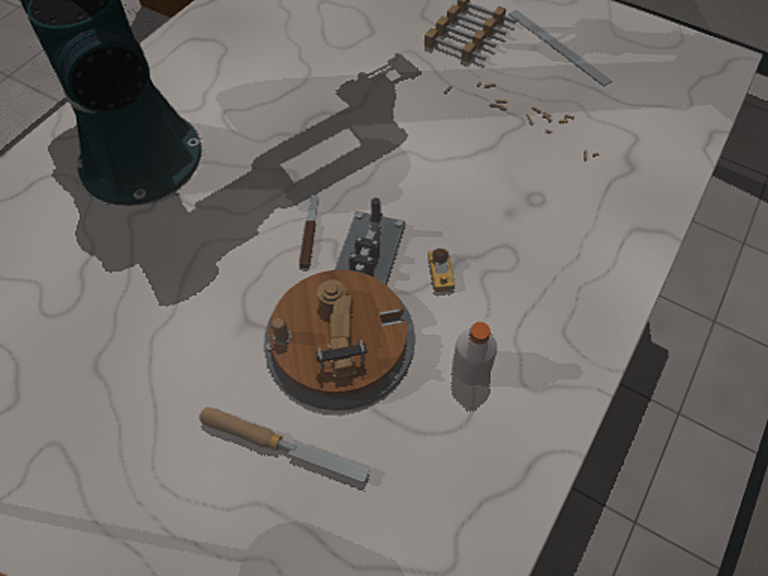

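```bash
cat > h.py <<'E'
import numpy as np, cv2
from workcell import imaging, readout
from scipy.optimize import least_squares
def K(c): return np.array([[c["fx"],0,c["cx"]],[0,c["fy"],c["cy"]],[0,0,1]])
def world(n,uv,z):
    c=imaging.get_calibration(n); p=cv2.undistortPoints(np.array(uv,float).reshape(-1,1,2),K(c),c["dist"]).reshape(-1,2)
    d=np.c_[p,np.ones(len(p))]@c["R"]; o=-c["R"].T@c["t"]
    return (o+d*((z-o[2])/d[:,2])[:,None])[:,:2]
def circ(P):
    f=lambda q:np.hypot(P[:,0]-q[0],P[:,1]-q[1])-q[2]
    return least_squares(f,[*P.mean(0),.1],loss="soft_l1",f_scale=.001).x
E
python3 - <<'E'
from h import *
for n,seed in(("top",(297,211)),("scene",(225,222))):
    im=imaging.read_camera(n); h=cv2.cvtColor(im,cv2.COLOR_RGB2HSV)
    m=((h[:,:,0]<20)&(h[:,:,1]>90)).astype(np.uint8)
    m=cv2.morphologyEx(m,cv2.MORPH_OPEN,np.ones((3,3)))
    _,l,st,_=cv2.connectedComponentsWithStats(m); i=1+np.argmin([abs(s[0]+s[2]/2-seed[0])+abs(s[1]+s[3]/2-seed[1])-s[4]/50 for s in st[1:]])
    ct=max(cv2.findContours((l==i).astype(np.uint8),0,cv2.CHAIN_APPROX_NONE)[0],key=len)
    hull=cv2.convexHull(ct).reshape(-1,2); print(n,st[i],circ(world(n,hull,.042)))
p=lambda n,u,v,z:print(n,world(n,[(u/1.5,v/1.5)],z).round(4))
for a in[("top",305,354,.084),("scene",376,201,.084),("top",489,352,.087),("scene",279,322,.087),("top",398,270,.042),("scene",402,316,.042)]:p(*a)
# enlarged crop
t=imaging.read_camera("top")[155:270,180:355,::-1]
cv2.imwrite("pics/crop1.png",cv2.resize(t,None,fx=4.5,fy=4.5,interpolation=cv2.INTER_CUBIC))
E
```

```text
top [ 251  166   92   91 6159] [ 0.54657412 -0.12778355  0.10546973]
scene [ 181  180   90   82 5142] [ 0.54606195 -0.12667646  0.10538588]
top [[0.4818 0.0772]]
scene [[0.4837 0.084 ]]
top [[ 0.4842 -0.1843]]
scene [[ 0.4846 -0.1827]]
top [[ 0.6158 -0.0573]]
scene [[ 0.6191 -0.0589]]
```

View pics/crop1.png

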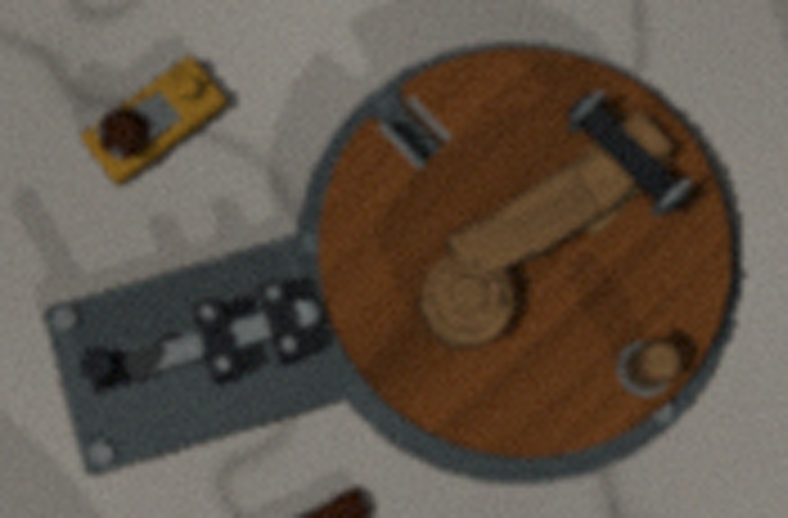

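```bash
python3 - <<'E'
from h import *
C=np.array([.5463,-.1272])
def p(u,v,z):
    w=world("top",[(180+(u+.5)/4.5-.5,155+(v+.5)/4.5-.5)],z)[0]-C
    return w,np.hypot(*w),np.degrees(np.arctan2(w[1],w[0]))
for a in[(207,314,.051),(223,363,.051),(273,294,.051),(289,345,.051),(63,318,.014),(100,453,.014),(100,367,.084),(662,362,.087),(392,112,.042),(412,137,.042)]:print(a,*p(*a))
m=lambda a,b,z:p((a[0]+b[0])/2,(a[1]+b[1])/2,z)
print(m((207,314),(223,363),.051),m((273,294),(289,345),.051),m((63,318),(100,453),.013))
E
```

```text
(207, 314, 0.051) [-0.03522214  0.15971794] 0.16355555826926482 102.43622394338513
(223, 363, 0.051) [-0.0595199   0.15141794] 0.16269606929315164 111.45897300169486
(273, 294, 0.051) [-0.02515572  0.12700107] 0.1294684613661454 101.20383529100066
(289, 345, 0.051) [-0.05055952  0.11888539] 0.1291897922760102 113.03905633927829
(63, 318, 0.014) [-0.03283604  0.23762704] 0.23988500197267623 97.8674856784778
(100, 453, 0.014) [-0.10221284  0.21627759] 0.23921425651799766 115.29543045130823
(100, 367, 0.084) [-0.06486747  0.20758155] 0.21748077935972535 107.35358123726765
(662, 362, 0.087) [-0.06291272 -0.05862348] 0.08599257250343252 -137.02123890436752
(392, 112, 0.042) [0.07070325 0.06668306] 0.0971883696660497 43.323894091084064
(412, 137, 0.042) [0.05743101 0.05649795] 0.08056264386700915 44.53076758230996
(array([-0.04740673,  0.15555315]), np.float64(0.16261666577660666), np.float64(106.9492427214788)) (array([-0.03789682,  0.12292907]), np.float64(0.12863795997242147), np.float64(107.13358871096298)) (array([-0.06771186,  0.22698644]), np.float64(0.23687072102665102), np.float64(106.61025987456192))
```

Emit:
play_rows:
  rows:
    - [[-2, -1.4, 0.3], 0, 1]
    - [[-3.5, -2.5, 0.6], 0, 1]
    - [[-4, -2.9, 0.7], 0, 1]
    - [[-4, -2.9, 0.7], 0, 1]
    - [[-4, -2.9, 0.7], 0, 1]
    - [[-4, -2.9, 0.7], 0, 1]
    - [[-4, -2.9, 0.7], 0, 1]
    - [[-4, -2.9, 0.7], 0, 1]
    - [[-3.5, -2.5, 0.6], 0, 1]
    - [[-2, -1.4, 0.3], 0, 1]
  force: 10

```text
clock: 1.25
position: [0.4505, 0.202, 0.1623]
tool_rot: [-180.0, 0.0, 159.5]
ft_force: [0.2, -0.8, 0.5]
finger_gap: 0.0112
grip_force: 0.0
```

```bash
cat >> h.py <<'E'
def to(x,y,z,yaw):
    s=readout.observe(); p=s["position"]; a=np.radians(s["tool_rot"][2]); d=np.array([x,y,z])-p
    T=[d[0]*np.cos(a)+d[1]*np.sin(a),d[0]*np.sin(a)-d[1]*np.cos(a),-d[2]]
    dy=(yaw-s["tool_rot"][2]+180)%360-180
    print(s["clock"],"pos",p.round(4),"rot",s["tool_rot"].round(2),"gap",s["finger_gap"],"F",s["ft_force"].round(1)); print("shift cm",(np.array(T)*100).round(2),"turn",round(-dy,2))
E
python3 -c "
from h import *
to(.461,-.163,.15,133.1)"
```

```text
1.25 pos [0.4505 0.202  0.1623] rot [-1.7996e+02  3.0000e-02  1.5955e+02] gap 0.01117076270573605 F [ 0.2 -0.8  0.5]
shift cm [-13.73 -33.83   1.23] turn 26.45
```

Emit:
play_rows:
  rows:
    - [[-0.7, -1.7, 0.1], 0, 1]
    - [[-1.3, -3.2, 0.1], 0, 1]
    - [[-1.6, -4, 0.1], 0, 1]
    - [[-1.7, -4.2, 0.2], 0, 1]
    - [[-1.7, -4.2, 0.2], 0, 1]
    - [[-1.7, -4.2, 0.2], 0, 1]
    - [[-1.7, -4.2, 0.1], 0, 1]
    - [[-1.6, -4, 0.1], 0, 1]
    - [[-1.1, -2.6, 0.1], 0, 1]
    - [[-0.6, -1.5, 0.1], 0, 1]

```text
clock: 2.25
position: [0.4604, -0.1623, 0.1498]
tool_rot: [-180.0, 0.1, 159.5]
ft_force: [0.6, -0.6, 0.4]
finger_gap: 0.0006
grip_force: 0.0
```

Emit:
play_rows:
  rows:
    - [[0, 0, 0], 4, 1]
    - [[0, 0, 0], 5, 1]
    - [[0, 0, 0], 5, 1]
    - [[0, 0, 0], 5, 1]
    - [[0, 0, 0], 4.5, 1]
    - [[0, 0, 0], 3, 1]
    - [[0, 0, 0], 0, 1]
    - [[0, 0, 0], 0, 1]
    - [[0, 0, 0], 0, 1]
    - [[0, 0, 0], 0, 1]

```text
clock: 3.25
position: [0.4601, -0.1597, 0.1497]
tool_rot: [-180.0, -0.0, 133.2]
ft_force: [-0.2, 0.5, 0.0]
finger_gap: 0.0001
grip_force: 0.0
```

```bash
python3 -c "
from h import *
to(.461,-.163,.058,133.1)
cv2.imwrite('pics/t2.png',cv2.resize(imaging.read_camera('scene')[150:300,130:330,::-1],(800,600),interpolation=cv2.INTER_CUBIC))"
```

```text
3.25 pos [ 0.4601 -0.1597  0.1497] rot [-180.     -0.    133.22] gap 0.00010245890197665346 F [-0.2  0.5  0. ]
shift cm [-0.3  -0.16  9.17] turn 0.12
```

View pics/t2.png

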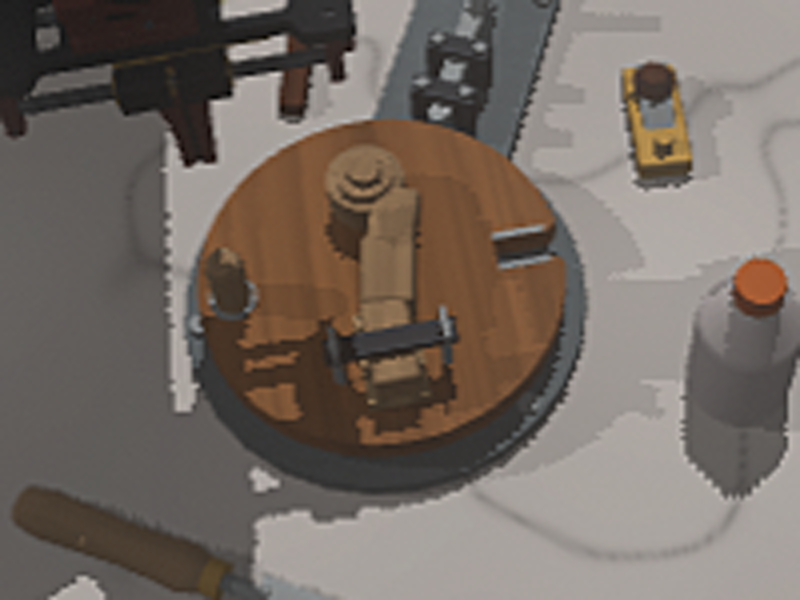

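Emit:
play_rows:
  rows:
    - [[0, -0.1, 0.6], 0, 1]
    - [[0, 0, 1.2], 0, 1]
    - [[0, 0, 1.6], 0, 1]
    - [[0, 0, 1.6], 0, 1]
    - [[0, 0, 1.6], 0, 1]
    - [[0, 0, 1.2], 0, 1]
    - [[0, 0, 0.9], 0, 1]
    - [[0, 0, 0.4], 0, 1]
    - [[0, 0, 0], 0, 1]
    - [[0, 0, 0], 0, 1]

```text
clock: 4.3
position: [0.4598, -0.1607, 0.059]
tool_rot: [180.0, 0.0, 133.2]
ft_force: [0.3, -0.2, -0.2]
finger_gap: 0.0003
grip_force: 0.0
```

```bash
python3 - <<'E'
from h import *
C=np.array([.5463,-.1272]);P=.086
def tgt(th,gap=.021):
    r=np.radians(th);d=np.array([-np.sin(r),np.cos(r)]);return C+P*np.array([np.cos(r),np.sin(r)])-gap*d
for th in(223.1,283,286.9):
    t=tgt(th); print(th,t); to(*t,.058,th-90)
# per-row rigid rotation of 2 deg at contact
a=tgt(223.1);b=tgt(225.1);y=np.radians(133.1);d=b-a
print(100*(d[0]*np.cos(y)+d[1]*np.sin(y)),100*(d[0]*np.sin(y)-d[1]*np.cos(y)))
E
```

```text
223.1 [ 0.46915729 -0.17062814]
4.3 pos [ 0.4598 -0.1607  0.059 ] rot [1.7999e+02 4.0000e-02 1.3317e+02] gap 0.00028250854864228004 F [ 0.3 -0.2 -0.2]
shift cm [-1.37  0.01  0.1 ] turn 0.07
283 [ 0.54518402 -0.2157198 ]
4.3 pos [ 0.4598 -0.1607  0.059 ] rot [1.7999e+02 4.0000e-02 1.3317e+02] gap 0.00028250854864228004 F [ 0.3 -0.2 -0.2]
shift cm [-9.86  2.47  0.1 ] turn -59.83
286.9 [ 0.5512073  -0.21559071]
4.3 pos [ 0.4598 -0.1607  0.059 ] rot [1.7999e+02 4.0000e-02 1.3317e+02] gap 0.00028250854864228004 F [ 0.3 -0.2 -0.2]
shift cm [-10.26   2.91   0.1 ] turn -63.73
-0.30141493490140847 -0.068050055439477
```

Emit:
play_rows:
  rows:
    - [[-0.2, 0, 0.1], 0, 1]
    - [[-0.3, 0, 0], 0, 1]
    - [[-0.3, 0, 0], 0, 1]
    - [[-0.3, 0, 0], 0, 1]
    - [[-0.25, 0, 0], 0, 1]
    - [[-0.15, -0.033, 0], -1, 1]
    - [[-0.3, -0.068, 0], -2, 1]
    - [[-0.453, -0.1, 0], -3, 1]
    - [[-0.453, -0.1, 0], -3, 1]
    - [[-0.453, -0.1, 0], -3, 1]

```text
clock: 5.3
position: [0.4791, -0.1852, 0.0575]
tool_rot: [180.0, -0.1, 145.3]
ft_force: [-0.4, 2.1, 1.2]
finger_gap: 0.0003
grip_force: 0.8
```

Emit:
play_rows:
  rows:
    - [[-0.453, -0.1, 0], -3, 1]
    - [[-0.453, -0.1, 0], -3, 1]
    - [[-0.453, -0.1, 0], -3, 1]
    - [[-0.453, -0.1, 0], -3, 1]
    - [[-0.453, -0.1, 0], -3, 1]
    - [[-0.453, -0.1, 0], -3, 1]
    - [[-0.453, -0.1, 0], -3, 1]
    - [[-0.453, -0.1, 0], -3, 1]
    - [[-0.453, -0.1, 0], -3, 1]
    - [[-0.453, -0.1, 0], -3, 1]

```text
clock: 6.3
position: [0.5169, -0.2106, 0.0574]
tool_rot: [180.0, -0.1, 175.3]
ft_force: [-1.3, 0.7, 0.6]
finger_gap: 0.0006
grip_force: 0.8
```

Emit:
play_rows:
  rows:
    - [[-0.453, -0.1, 0], -3, 1]
    - [[-0.453, -0.1, 0], -3, 1]
    - [[-0.453, -0.1, 0], -3, 1]
    - [[-0.3, -0.068, 0], -2, 1]
    - [[-0.3, -0.068, 0], -2, 1]
    - [[-0.15, -0.033, 0], -1, 1]
    - [[-0.15, -0.033, 0], -1, 1]
    - [[0, 0, 0], 0, 1]
    - [[0, 0, 0], 0, 1]
    - [[0, 0, 0], 0, 1]

```text
clock: 7.3
position: [0.54, -0.2155, 0.0577]
tool_rot: [-180.0, -0.0, -169.8]
ft_force: [-1.7, 0.6, -1.4]
finger_gap: 0.0005
grip_force: 0.5
```

```bash
python3 -c "
from h import *
to(.5512,-.2156,.058,196.9)
a=cv2.resize(imaging.read_camera('scene')[150:300,130:330,::-1],(800,600),interpolation=cv2.INTER_CUBIC)
cv2.imwrite('pics/t3.png',a)"
```

```text
7.3 pos [ 0.54   -0.2155  0.0577] rot [-1.7999e+02 -1.0000e-02 -1.6984e+02] gap 0.0005053248821118564 F [-1.7  0.6 -1.4]
shift cm [-1.1  -0.21 -0.03] turn -6.74
```

View pics/t3.png

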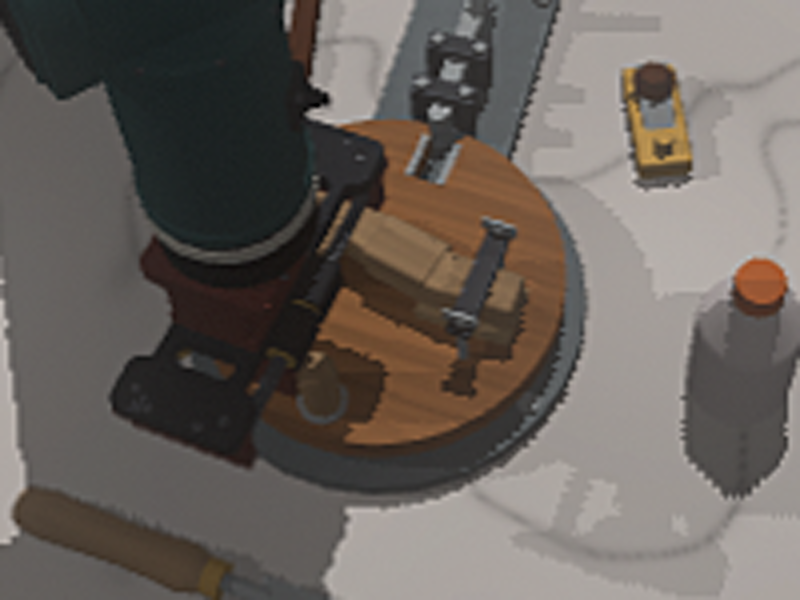

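```bash
python3 - <<'E'
from h import *
C=np.array([.5463,-.1272])
for u,v,z in[(424,178,.042),(433,158,.042),(441,138,.042),(318,360,.087),(322,402,.042),(441,108,.04),(439,113,.039),(451,45,.051)]:
    w=world("scene",[(130+(u+.5)/4-.5,150+(v+.5)/4-.5)],z)[0]-C
    print(u,v,w.round(4),np.hypot(*w).round(4),np.degrees(np.arctan2(w[1],w[0])).round(2))
E
```

```text
424 178 [-0.0152  0.0672] 0.0689 102.77
433 158 [-0.0183  0.0816] 0.0837 102.62
441 138 [-0.0219  0.096 ] 0.0985 102.84
318 360 [ 0.0156 -0.0786] 0.0801 -78.74
322 402 [ 0.0157 -0.0826] 0.0841 -79.27
441 108 [-0.0344  0.1153] 0.1203 106.6
439 113 [-0.0338  0.1122] 0.1172 106.79
451 45 [-0.0499  0.1516] 0.1596 108.23
```

Emit:
play_rows:
  rows:
    - [[-0.1, -0.025, 0], -0.7, 1]
    - [[-0.15, -0.033, 0], -1, 1]
    - [[-0.15, -0.033, 0], -1, 1]
    - [[-0.15, -0.033, 0], -1, 1]
    - [[-0.1, -0.025, 0], -0.6, 1]
    - [[0, 0, 0], 0, 1]
    - [[0.3, 0, 0], 0, 1]
    - [[0.7, 0, 0], 0, 1]
    - [[0.7, 0, 0], 0, 1]
    - [[0.3, 0, 0], 0, 1]

```text
clock: 8.35
position: [0.5263, -0.2206, 0.0577]
tool_rot: [180.0, -0.0, -165.6]
ft_force: [-0.3, -0.8, -0.1]
finger_gap: 0.0004
grip_force: 0.0
```

Emit:
play_rows:
  rows:
    - [[0, 0, -1], 0, 1]
    - [[0, 0, -2], 0, 1]
    - [[0, 0, -2], 0, 1]
    - [[0, 0, -2], 0, 1]
    - [[0, 0, -2], 0, 1]
    - [[0, 0, -1], 0, 1]
    - [[0, 0, 0], 0, 1]
    - [[0, 0, 0], 0, 1]
    - [[0, 0, 0], 0, 1]
    - [[0, 0, 0], 0, 1]

```text
clock: 9.35
position: [0.5268, -0.2202, 0.1566]
tool_rot: [179.9, -0.1, -165.5]
ft_force: [0.1, 0.6, 0.2]
finger_gap: 0.0004
grip_force: 0.0
```

```bash
python3 -c "
from h import *
to(.46,.2,.16,106.9)
a=cv2.resize(imaging.read_camera('scene')[150:270,160:320,::-1],(800,600),interpolation=cv2.INTER_CUBIC)
cv2.imwrite('pics/t4.png',a)"
```

```text
9.35 pos [ 0.5268 -0.2202  0.1566] rot [ 1.7993e+02 -8.0000e-02 -1.6553e+02] gap 0.00037652231249409225 F [0.1 0.6 0.2]
shift cm [-4.03 42.35 -0.34] turn 87.57
```

View pics/t4.png

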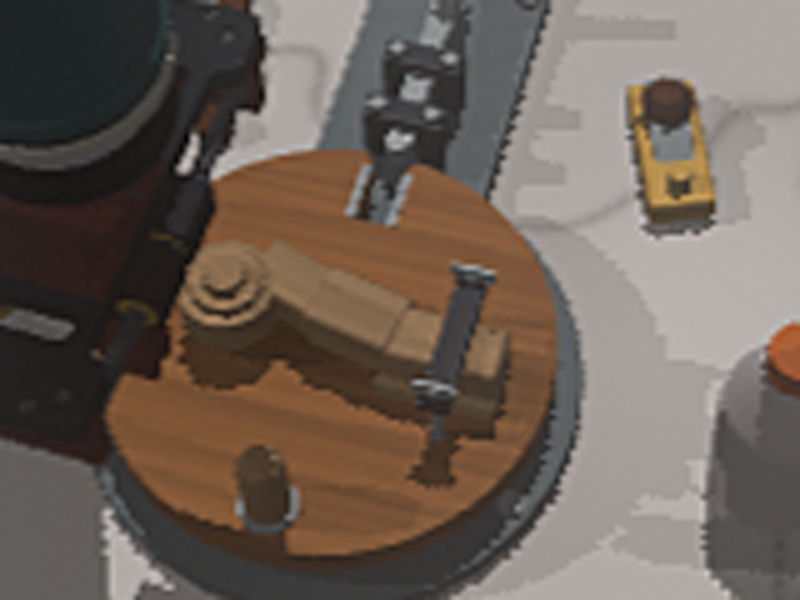

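```bash
python3 - <<'E'
from h import *
C=np.array([.5463,-.1272])
for u,v,z in[(370.5,219,.042),(388,172.5,.042),(379,196,.042),(262,460,.087),(268,505,.042),(400,137,.039),(391,73,.051)]:
    w=world("scene",[(160+(u+.5)/5-.5,150+(v+.5)/5-.5)],z)[0]-C
    print(u,v,w.round(4),np.hypot(*w).round(4),np.degrees(np.arctan2(w[1],w[0])).round(2))
E
```

```text
370.5 219 [-0.0202  0.0665] 0.0695 106.89
388 172.5 [-0.0274  0.0928] 0.0967 106.44
379 196 [-0.0238  0.0793] 0.0828 106.69
262 460 [ 0.0234 -0.0792] 0.0826 -73.53
268 505 [ 0.022 -0.08 ] 0.083 -74.6
400 137 [-0.0348  0.1146] 0.1198 106.87
391 73 [-0.0541  0.1374] 0.1476 111.48
```

Emit:
play_rows:
  rows:
    - [[-0.2, 2, 0], 0, 1]
    - [[-0.3, 3.5, 0], 0, 1]
    - [[-0.3, 3.9, 0], 0, 1]
    - [[-0.35, 4, 0], 0, 1]
    - [[-0.35, 4, 0], 0, 1]
    - [[-0.35, 4, 0], 0, 1]
    - [[-0.35, 4, 0], 0, 1]
    - [[-0.35, 3.9, 0], 0, 1]
    - [[-0.3, 3.6, 0], 0, 1]
    - [[-0.2, 2.1, 0], 0, 1]

```text
clock: 10.4
position: [0.4674, 0.129, 0.1574]
tool_rot: [179.9, -0.1, -165.4]
ft_force: [0.6, 0.1, -0.7]
finger_gap: 0.0011
grip_force: 0.0
```

Emit:
play_rows:
  rows:
    - [[0, 0, 0], 4, 1]
    - [[0, 0, 0], 7, 1]
    - [[0, 0, 0], 7, 1]
    - [[0, 0, 0], 7, 1]
    - [[0, 0, 0], 7, 1]
    - [[0, 0, 0], 7, 1]
    - [[0, 0, 0], 7, 1]
    - [[0, 0, 0], 7, 1]
    - [[0, 0, 0], 7, 1]
    - [[0, 0, 0], 7, 1]

```text
clock: 11.4
position: [0.4682, 0.1267, 0.1573]
tool_rot: [-179.9, -0.0, 127.2]
ft_force: [-0.4, -0.8, 0.1]
finger_gap: 0.0005
grip_force: 0.0
```

Emit:
play_rows:
  rows:
    - [[0, 0, 0], 7, 1]
    - [[0, 0, 0], 7, 1]
    - [[0, 0, 0], 4.6, 1]
    - [[0, 0, 0], 2, 1]
    - [[0, 0, 0], 0, 1]
    - [[0, 0, 0], 0, 1]
    - [[0, 0, 0], 0, 1]
    - [[0, 0, 0], 0, 1]
    - [[0, 0, 0], 0, 1]
    - [[0, 0, 0], 0, 1]

```text
clock: 12.4
position: [0.4695, 0.126, 0.1577]
tool_rot: [-180.0, 0.0, 106.9]
ft_force: [0.0, -0.4, 1.0]
finger_gap: 0.0007
grip_force: 0.0
```

```bash
python3 -c "
from h import *
to(.4693,.1264,.06,106.9)"
```

```text
12.4 pos [0.4695 0.126  0.1577] rot [-1.8000e+02  1.0000e-02  1.0687e+02] gap 0.0007363141996287126 F [ 0.  -0.4  1. ]
shift cm [ 0.05 -0.01  9.77] turn -0.03
```

Emit:
play_rows:
  rows:
    - [[0, 0, 0.8], 0, 1]
    - [[0, 0, 1.4], 0, 1]
    - [[0, 0, 1.6], 0, 1]
    - [[0, 0, 1.6], 0, 1]
    - [[0, 0, 1.6], 0, 1]
    - [[0, 0, 1.2], 0, 1]
    - [[0, 0, 1], 0, 1]
    - [[0, 0, 0.6], 0, 1]
    - [[-0.3, 0, 0], 0, 1]
    - [[-0.5, 0, 0], 0, 1]

```text
clock: 13.4
position: [0.472, 0.1183, 0.0598]
tool_rot: [180.0, 0.0, 106.9]
ft_force: [-0.3, 0.2, 0.1]
finger_gap: 0.0004
grip_force: 0.0
```

Emit:
play_rows:
  rows:
    - [[-0.4, 0, 0], 0, 1]
    - [[-0.3, 0, 0], 0, 1]
    - [[-0.3, 0, 0], 0, 1]
    - [[-0.3, 0, 0], 0, 1]
    - [[-0.3, 0, 0], 0, 1]
    - [[-0.3, 0, 0], 0, 1]
    - [[-0.3, 0, 0], 0, 1]
    - [[-0.3, 0, 0], 0, 1]
    - [[-0.3, 0, 0], 0, 1]
    - [[-0.3, 0, 0], 0, 1]

```text
clock: 14.4
position: [0.4808, 0.0886, 0.0597]
tool_rot: [-180.0, -0.0, 106.9]
ft_force: [-0.9, 4.9, 1.8]
finger_gap: 0.0009
grip_force: 2.1
```

Emit:
play_rows:
  rows:
    - [[-0.2, 0, 0], 0, 1]
    - [[-0.2, 0, 0], 0, 1]
    - [[-0.2, 0, 0], 0, 1]
    - [[-0.2, 0, 0], 0, 1]
    - [[-0.2, 0, 0], 0, 1]
    - [[-0.2, 0, 0], 0, 1]
    - [[-0.2, 0, 0], 0, 1]
    - [[-0.2, 0, 0], 0, 1]
    - [[-0.2, 0, 0], 0, 1]
    - [[-0.2, 0, 0], 0, 1]

```text
clock: 15.4
position: [0.4866, 0.0694, 0.0596]
tool_rot: [-180.0, 0.0, 106.9]
ft_force: [-1.2, 4.4, 2.7]
finger_gap: 0.0008
grip_force: 2.0
```

Emit:
play_rows:
  rows:
    - [[-0.1, 0, 0], 0, 1]
    - [[-0.1, 0, 0], 0, 1]
    - [[-0.05, 0, 0], 0, 1]
    - [[-0.05, 0, 0], 0, 1]
    - [[-0.05, 0, 0], 0, 1]
    - [[0, 0, 0], 0, 1]
    - [[0, 0, 0], 0, 1]
    - [[0, 0, 0], 0, 1]
    - [[0, 0, 0], 0, 1]
    - [[0, 0, 0], 0, 1]

```text
clock: 16.4
position: [0.4876, 0.0661, 0.0596]
tool_rot: [-180.0, 0.0, 106.9]
ft_force: [-0.9, 2.3, 2.8]
finger_gap: 0.0002
grip_force: 1.7
```

Emit:
play_rows:
  rows:
    - [[-0.04, 0, 0], 0, 1]
    - [[-0.04, 0, 0], 0, 1]
    - [[-0.04, 0, 0], 0, 1]
    - [[-0.04, 0, 0], 0, 1]
    - [[-0.04, 0, 0], 0, 1]
    - [[0, 0, 0], 0, 1]
    - [[0, 0, 0], 0, 1]
    - [[0, 0, 0], 0, 1]
    - [[0, 0, 0], 0, 1]
    - [[0, 0, 0], 0, 1]

```text
clock: 17.4
position: [0.4876, 0.0657, 0.0597]
tool_rot: [-180.0, -0.1, 106.8]
ft_force: [-2.4, 10.0, 4.8]
finger_gap: 0.0007
grip_force: 5.4
```

Emit:
play_rows:
  rows:
    - [[-0.04, 0, 0], 0, 1]
    - [[-0.04, 0, 0], 0, 1]
    - [[0, 0, 0], 0, 1]
    - [[0, 0, 0], 0, 1]
    - [[0, 0, 0], 0, 1]
    - [[0, 0, 0], 0, 1]
    - [[0, 0, 0], 0, 1]
    - [[0, 0, 0], 0, 1]
    - [[0, 0, 0], 0, 1]
    - [[0, 0, 0], 0, 1]

```text
clock: 18.4
position: [0.4876, 0.0656, 0.0597]
tool_rot: [-180.0, -0.2, 106.8]
ft_force: [-3.2, 13.8, 5.0]
finger_gap: 0.0002
grip_force: 7.0
```

```bash
python3 -c "
from h import *
to(.4693,.1264,.06,106.9)
a=cv2.resize(imaging.read_camera('scene')[120:240,170:330,::-1],(800,600),interpolation=cv2.INTER_CUBIC)
cv2.imwrite('pics/t5.png',a)"
```

```text
18.4 pos [0.4876 0.0656 0.0597] rot [-179.99   -0.2   106.79] gap 0.00023057147605805734 F [-3.2 13.8  5. ]
shift cm [ 6.35  0.   -0.03] turn -0.11
```

View pics/t5.png

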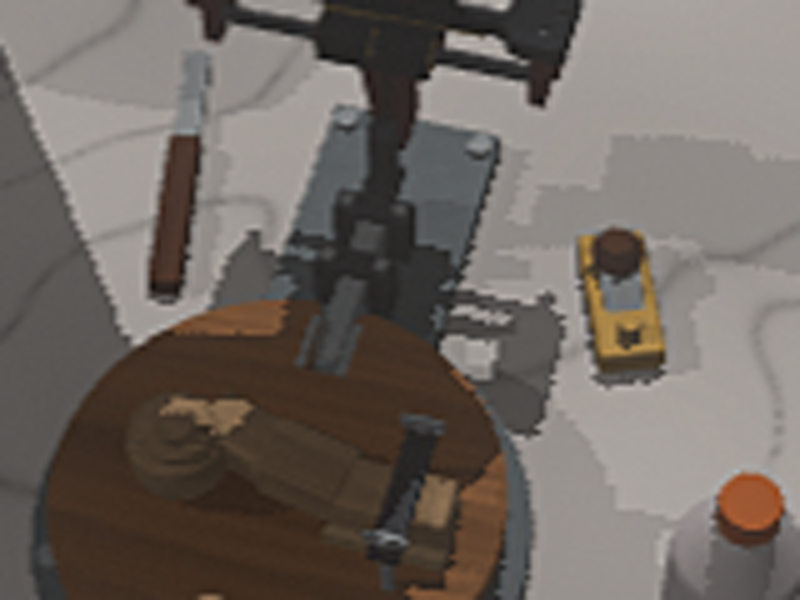

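Emit:
play_rows:
  rows:
    - [[0.3, 0, 0], 0, 1]
    - [[0.6, 0, 0], 0, 1]
    - [[0.9, 0, 0], 0, 1]
    - [[1, 0, 0], 0, 1]
    - [[1, 0, 0], 0, 1]
    - [[1, 0, 0], 0, 1]
    - [[0.5, 0, -0.3], 0, 1]
    - [[0, 0, -1], 0, 1]
    - [[0, 0, -2], 0, 1]
    - [[0, 0, -3], 0, 1]

```text
clock: 19.45
position: [0.472, 0.114, 0.1229]
tool_rot: [-179.8, -0.0, 106.9]
ft_force: [0.3, -0.4, -0.1]
finger_gap: 0.0004
grip_force: 0.0
```

Emit:
play_rows:
  rows:
    - [[2, 0, -2], 0, 1]
    - [[3, 0, -2], 0, 1]
    - [[3, 0, -2], 0, 1]
    - [[3, 0, -1], 0, 1]
    - [[2, 0, 0], 0, 1]
    - [[1, 0, 0], 0, 1]
    - [[0, 0, 0], 0, 1]
    - [[0, 0, 0], 0, 1]
    - [[0, 0, 0], 0, 1]
    - [[0, 0, 0], 0, 1]

```text
clock: 20.45
position: [0.4326, 0.2473, 0.1924]
tool_rot: [-180.0, 0.0, 106.8]
ft_force: [0.7, -0.0, -0.1]
finger_gap: 0.0004
grip_force: 0.0
```

```bash
python3 -c "
from h import *
to(.4693,.1264,.06,106.9)
a=cv2.resize(imaging.read_camera('scene')[120:240,170:330,::-1],(800,600),interpolation=cv2.INTER_CUBIC)
cv2.imwrite('pics/t6.png',a)"
```

```text
20.45 pos [0.4326 0.2473 0.1924] rot [-1.7996e+02  2.0000e-02  1.0681e+02] gap 0.0004075186968052267 F [ 0.7 -0.  -0.1]
shift cm [-12.64   0.02  13.24] turn -0.09
```

View pics/t6.png

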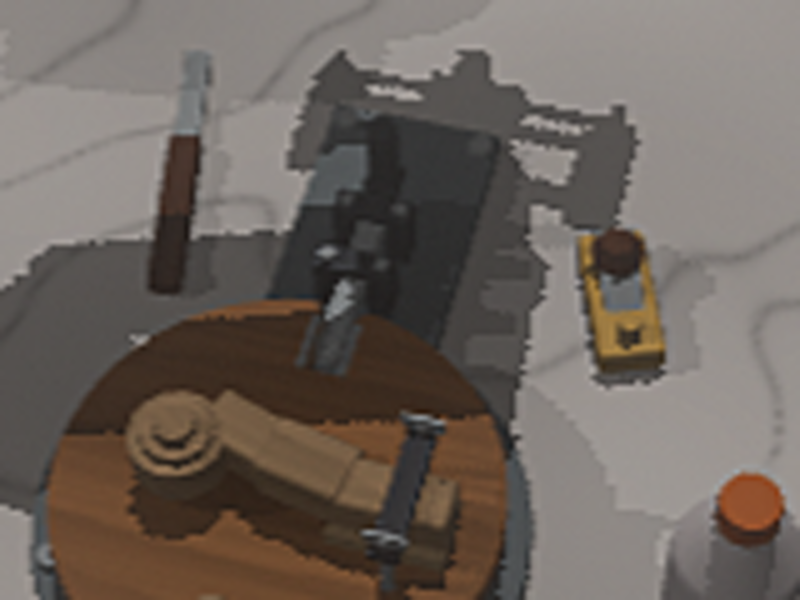

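```bash
python3 - <<'E'
from h import *
C=np.array([.5463,-.1272])
for u,v,z in[(380,122,.084),(333,355,.039),(328,368,.039)]:
    w=world("scene",[(170+(u+.5)/5-.5,120+(v+.5)/5-.5)],z)[0]-C
    print(u,v,w.round(4),np.hypot(*w).round(4),np.degrees(np.arctan2(w[1],w[0])).round(2))
E
```

```text
380 122 [-0.0565  0.1784] 0.1871 107.57
333 355 [-0.0206  0.0776] 0.0803 104.84
328 368 [-0.0186  0.0703] 0.0727 104.84
```

```bash
python3 -c "
from workcell import arm
print(arm.close_job())"
```

```text
the job is handed in; nothing more can be done
None
```

I lined the disc's slot up with the bolt, pushed the bolt in until it met firm resistance at about the home position, backed the hand clear and handed the job in; no verdict came back.

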